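Close the bench caliper on a metal block and lock it

ROBOT

A 6-joint arm with a two-finger parallel gripper is mounted at the origin on a cart in front of the work surface, level with it; the furniture and walls round the work are solid. World frame = base frame: x ahead of the robot, y to its left, z up, the work surface at z = 0. Lengths are in m, angles in rad, forces in N, time in s.
With the tool pointing down it reaches from about 0.25 to 0.775 m from the base axis. Payload 8.9 kg.
Tool frame: the origin (TCP) lies on the centre line of the jaws, within the pads' length; the fingertips stand 11 mm ahead of it and the grasp point (between the pads) lies 8 mm behind it; z points along the fingers, y is the direction in which the jaws open and shut (so a half turn about z gives the same grasp; the last joint's range is limited). The gripper opens to 85 mm and grips with 20 to 120 N. Pads are 22 mm wide; open, the fingers measure 114 mm over their backs; the gripper's body (76 mm by 85 mm) begins 54 mm behind the grasp point. The pads swing forward as they close: fully open they stand 13 mm farther back than shut.
Start: joints at [1.115, 0.291, -0.153, 1.127, 0, 1.431], TCP at [0.164, 0.499, 0.242] pointing down, gripper open.
Joint ranges: [-2.52, 2.52], [-0.91, 1.74], [-1.3, 1.37], [-1.96, 2.02], [-1.52, 1.47], [-3.14, 3.14]. Speed limits (rad/s): [2.22, 2.22, 2.79, 3.14, 3.14, 3.14].

INTERFACE

Orientations are given as a rotation vector (axis times angle).
In Python, from station import ctrl gives the robot as it stands. The module is installed in compiled form; this text tells all that it offers.
- The arm moves only by the tool jog_arm, never from a script. Its argument "plan" is a list of rows, each a list of 5 numbers: the closure, from 0 (fully open) to 1 (shut), then the shift along the world's x, y, z in cm, then the turn about the world's z in degrees. In form: [[grip, x, y, z, turn], ...]. A call has 1 to 12 rows; each row is the pose to reach, as a shift and turn from the pose commanded when the call began; what a row does not reach only later rows make up. A row lasts 1/10 s, in which the tool goes at most 50 mm and 8.59 degrees, less where a joint would pass 70% of its speed; a pose out of reach is approached as far as the arm can. A call with a gripper value outside its range is refused whole. The fingers move at their own pace and stop on an object; "newtons" is the grip in N (left out, the last holds). Time passes only in rows, so rows that repeat a pose let the fingers close. It gives the time, the measured TCP pose, the force and the opening at its end, in the units of the state.
- ctrl.get_state(): the state, without advancing time (a new reading comes with each control period).
- ctrl.snapshot(name): name is "scene" or "top" or "wrist"; returns a dict with "pixels" (400x640x3 uint8, blue, green, red), "mtx" (3x3 intrinsics, pixels), "extrinsics" (4x4, takes a point from world to camera coordinates); the wrist camera has in their place "mount" (4x4, takes a point from camera to tool coordinates, whose origin is the TCP and whose axes are the flange's). Camera axes: x right, y down, z forward; pixel columns grow to the right and rows downward; lengths in m; the calibration is good to about 2 mm. A picture is of the moment at which its call begins: read the wrist's pose just before it. There is no depth.
- ctrl.close_job(): hands the job in, once; it reports no verdict.
The state is a dict: "clock": time; "q": joint angles; "qvel": joint speeds; "joint_torque": joint torques, N m; "tool_pos": TCP position; "ee_rot": TCP orientation; "ft_force": force on the tool from outside, world axes, zero at the start; "moment": the same for the moment, N m; "finger_gap": finger opening in m.
Only numpy, scipy, OpenCV 4.12 (cv2) and the standard library are available. Lean on these libraries where they do the work, as an engineer would, in place of code of your own. Each camera call takes 0.05 s, during which the arm holds its last target.

TASK

Measure the metal block across its narrow width: lift it out of the blue holder, stand it free on the bare bench to take it the other way, then stand it between the caliper's jaws near the beam, narrow width across the gap, and let go. Gently close the sliding jaw until the block is lightly clamped between both jaws, without tilting the jaw, then turn the orange lock bar a quarter turn clockwise until it snaps into its detent. Disturb nothing else.

Things in the scene. Friction and masses are not known exactly. Their poses are not given: they have to be found in the camera images.
- specimen: Loose aluminium block, 58 mm long (its x), 56 mm high (z); its narrow width (y) is from 30 to 36 mm, not known closer: that is what is measured. Two dark dots on top. Origin: centre of its underside. 0.15 to 0.27 kg: it takes up to 3 N to slide. Starts upright in the holder.
- holder: Fixed blue holder, origin under its centre, its x along the block's x. Floor 92 x 60 x 6 mm; at each end of the block (x = +-32.5 to 42.5 mm) a cheek 44 mm wide, up to z = 56 mm, 3 mm off the block, so only the block's long sides (its y faces) can be grasped there. Open at +-y and on top; the block's top is at z = 62 mm.
- caliper: Fixed bench caliper. Origin on the underside of its base plate, which is 8 mm thick, x -65 to 65, y -72 to 128 mm. x points from the jaws to the beam, away from the robot; y runs along the beam in the opening direction. Beam on the plate: x 30 to 50 mm, top at z = 24 mm.
- fixed_face (a point): Point on the fixed jaw's measuring face, at caliper x = -8, y = -30, z = 36 mm; the face looks to +y. Axes as the caliper. Steel blade 12 mm thick, x -45 to 30, z 8 to 64 mm; at the beam a dark head, x 24 to 56, y -60 to -30, up to z = 64 mm.
- moving_face (a point): Point on the sliding jaw's measuring face (which faces the fixed one), at caliper x = -8, z = 36 mm. The blade is like the fixed one; behind it a dark carriage (x 24 to 56 mm, 50 mm long in y from the measuring face, up to z = 64 mm) rides on the beam.
- moving_jaw: The sliding jaw: blade, carriage. Origin at caliper x = 40 mm, z = 16 mm, 25 mm (y) behind its measuring face. Axes as the caliper while not tilted. About 5 N on the block is right; over 20 N is too much.
- opening (a joint): Gap between the measuring faces in m, 0 shut to 0.052 open; the jaw slides along caliper y with about 1.2 N of friction and stays where it is left.
- jaw_tilt (a joint): Turn of the sliding jaw on the beam about a vertical axis through its carriage (caliper x = 40 mm), rad, 0 = jaws parallel; sprung to 0 with 12 N m/rad, at most +-0.12. Pushing hard on the block tilts it.
- lock (a joint): Turn of the orange lock bar on top of the carriage, rad, clockwise seen from above: 0 unlocked (bar across the beam, along caliper x), 1.6 locked (bar along the beam). A spring detent resists the first half of the turn with up to 0.15 N m, goes over centre at 0.8 and then draws the bar on to its stop at 1.6.
- lock_grip (a point): Grip point on the lock bar's axis, 93 mm above the bench. The bar is 36 mm long (the point's x runs along it), 12 mm thick (its y) and 22 mm high (9 mm above to 13 mm below the point), on a neck 11 mm thick; a wider boss lies 26 mm below the point. It sits 29 mm (y) behind the sliding measuring face at caliper x = 40 mm. Hold the unlocked bar by its flat sides to slide the jaw too.
- amber_bottle: Bystander: small brown bottle, 46 mm wide, 88 mm high. Origin: underside centre.
- beaker: Bystander: clear beaker, 64 mm wide, 76 mm high. Origin: underside centre.
- timer: Bystander: white timer, 75 x 75 x 17 mm. Origin: underside centre.
- green_tape: Bystander: roll of green tape, 70 mm wide, 13 mm high. Origin: underside centre.
- block_place (a point): A good place for the centre of the block's underside: on the plate between the jaws, caliper x = -8, y = -6, z = 8 mm (x may be -30 to 0). Beside the block the gap has no room for fingers, so hold it by its ends (its x faces), block x along caliper x; the finger on the beam's side must stay above the beam's top.
Things that resemble listed ones, but are neither listed nor needed, are in the scene too. There is more than one size of the specimen; the job needs the largest.

How it is judged:
On the way, in this order (a step that is already met when the one before it is completed fails the run):
1. the block stands by itself, let go, on the bare bench (contact force between the fingers and specimen below 0.1 N and height (world z) of specimen below 0.003 m and angle between specimen's own z axis and vertical below 0.08 rad and linear speed of specimen below 0.02 m/s), for 0.2 s.
2. the block stands let go between the jaws, narrow width across the gap (contact force between the fingers and specimen below 0.1 N and z of specimen in the frame of caliper between 0.005 and 0.011 m and x of specimen in the frame of caliper between -0.033 and 0.004 m and y of specimen in the frame of caliper between -0.016 and 0.008 m and angle between specimen's own z axis and vertical below 0.08 rad and angle between the y axis of specimen and the y axis of caliper, either way round below 0.3 rad), for 0.2 s.
3. the sliding jaw, lock still open, presses the block against the fixed jaw, at least 1.5 N on both, jaw not tilted over 0.05 rad (contact force between each of moving_jaw, caliper and specimen above 1.5 N and value of joint jaw_tilt between -0.05 and 0.05 rad and y of specimen in the frame of caliper between -0.0155 and -0.0115 m and value of joint opening between 0.031 and 0.035 m and value of joint lock below 0.4 rad), for 0.15 s.
At the end, for the whole second after the job is handed in: The block stands let go on the caliper plate between the jaws, well inside the blades, square within 0.06 rad, at rest; the gap is its true width and it stands against the fixed jaw, each within 2 mm; jaw tilt under 0.04 rad; lock bar past 1.35 rad in its detent (value of joint lock above 1.35 rad and value of joint opening between 0.031 and 0.035 m and value of joint jaw_tilt between -0.04 and 0.04 rad and z of specimen in the frame of caliper between 0.005 and 0.011 m and x of specimen in the frame of caliper between -0.033 and 0.004 m and y of specimen in the frame of caliper between -0.0155 and -0.0115 m and angle between the y axis of specimen and the y axis of caliper, either way round below 0.06 rad and angle between specimen's own z axis and vertical below 0.06 rad and contact force between the fingers and specimen below 0.1 N and linear speed of specimen below 0.01 m/s and velocity of joint opening below 0.005 m/s); the robot touches nothing.
It fails at once if the sliding jaw squeezes the block with over 25 N (contact force between moving_jaw and specimen above 25 N).
It fails at once if the sliding jaw is tilted over 0.07 rad (value of joint jaw_tilt above 0.07 rad or value of joint jaw_tilt below -0.07 rad).
It fails at once if the block is tipped over (angle between specimen's own z axis and vertical above 0.6 rad).
It fails at once if a bystander (bottle, beaker, timer or tape) is moved over 20 mm (distance of any of amber_bottle, beaker, timer, green_tape from where it was at the start of the episode above 0.02 m).
It also fails if it takes over 72 s, if anything falls off the work surface, if the arm or the gripper's body presses on something with over 40 N, if the wrist force passes 120 N, or if a joint passes its speed limit or range.

## Working session

There is one attempt and no reset: what is moved stays moved. The work goes in short steps, Python scripts to look and compute and a tool call to move; the robot and the scene stay as the last step left them, time stands still between calls to the robot, and variables do not carry over. Pictures are saved under pics/ and viewed, and the job is handed in when it is done.

Besides the shell and the picture viewer there is one more tool, called in YAML: its name, and indented under it one key for each argument. jog_arm: Moves the arm, as the interface text tells. Its arguments: {"type":"object","properties":{"plan":{"type":"array"},"newtons":{"type":"number"}},"required":["plan"]}

```bash
mkdir -p pics; cat > h.py <<'E'
import numpy as np, cv2
from station import ctrl
from scipy.spatial.transform import Rotation as R
E
python3 - <<'E'
from h import *
s=ctrl.get_state()
for k,v in s.items(): print(k,np.round(v,4))
import pickle
for n in ["scene","top","wrist"]:
    d=ctrl.snapshot(n); cv2.imwrite(f"pics/{n}0.png",d["pixels"]); pickle.dump((s,d),open(f"pics/{n}0.pkl","wb"))
    print(n,{k:np.round(v,3).tolist() for k,v in d.items() if k!="pixels"})
E
```

```text
clock 0.0
q [ 1.1147  0.2913 -0.1541  1.1267 -0.      1.4315]
qvel [-0.0018 -0.     -0.0003 -0.0022  0.0001  0.0019]
joint_torque [-1.70000e-03 -5.37147e+01  3.31370e+01  1.59000e-02 -2.00000e-04
 -0.00000e+00]
tool_pos [0.1634 0.4985 0.2417]
ee_rot [-4.9550e-01 -3.1019e+00  2.0000e-03]
ft_force [-0.2477  0.481  -0.4088]
moment [-0.0162  0.0097 -0.0321]
finger_gap 0.0852
scene {'mtx': [[506.488, 0.0, 329.084], [0.0, 506.488, 195.131], [0.0, 0.0, 1.0]], 'extrinsics': [[-0.826, -0.563, -0.021, 0.484], [-0.212, 0.345, -0.915, 0.161], [0.523, -0.751, -0.404, 1.436], [0.0, 0.0, 0.0, 1.0]]}
top {'mtx': [[501.725, 0.0, 328.736], [0.0, 501.725, 194.498], [0.0, 0.0, 1.0]], 'extrinsics': [[-0.008, -1.0, -0.007, 0.102], [-0.993, 0.009, -0.119, 0.534], [0.119, 0.006, -0.993, 1.5], [0.0, 0.0, 0.0, 1.0]]}
wrist {'mtx': [[287.983, 0.0, 321.633], [0.0, 287.983, 200.206], [0.0, 0.0, 1.0]], 'mount': [[-0.001, -0.951, -0.31, 0.08], [1.0, -0.001, -0.001, -0.0], [0.0, -0.31, 0.951, -0.132], [0.0, 0.0, 0.0, 1.0]]}
```

View pics/scene0.png

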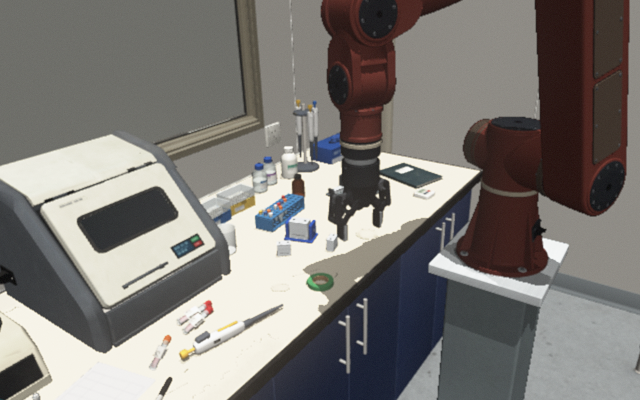

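View pics/top0.png

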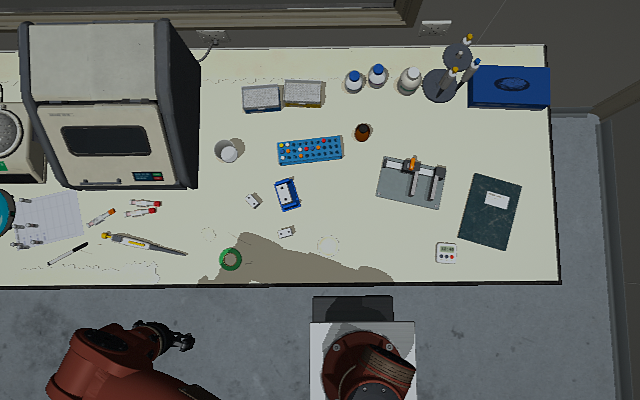

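View pics/wrist0.png

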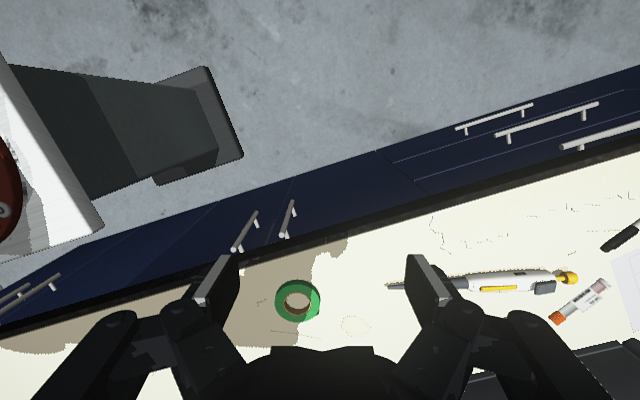

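```bash
python3 - <<'E'
from h import *
t=cv2.imread("pics/top0.png"); s=cv2.imread("pics/scene0.png")
def up(im,x0,y0,x1,y1,k): return cv2.resize(im[y0:y1,x0:x1],None,fx=k,fy=k,interpolation=cv2.INTER_CUBIC)
cv2.imwrite("pics/tc1.png",up(t,365,145,455,220,8))
cv2.imwrite("pics/tc2.png",up(t,235,165,320,245,7))
cv2.imwrite("pics/sc1.png",up(s,260,190,400,300,5))
E
```

```text
(no output)
```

View pics/tc1.png

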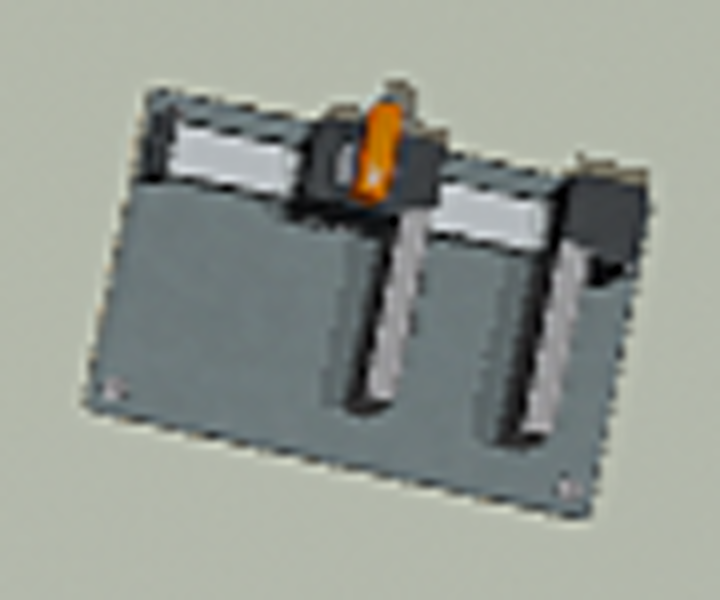

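View pics/tc2.png

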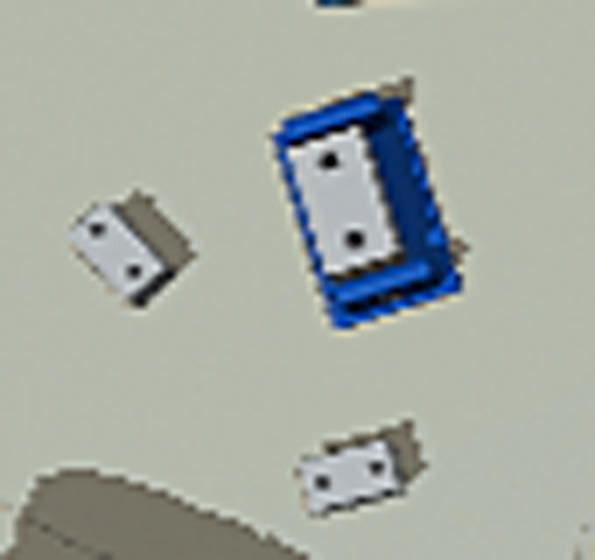

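View pics/sc1.png

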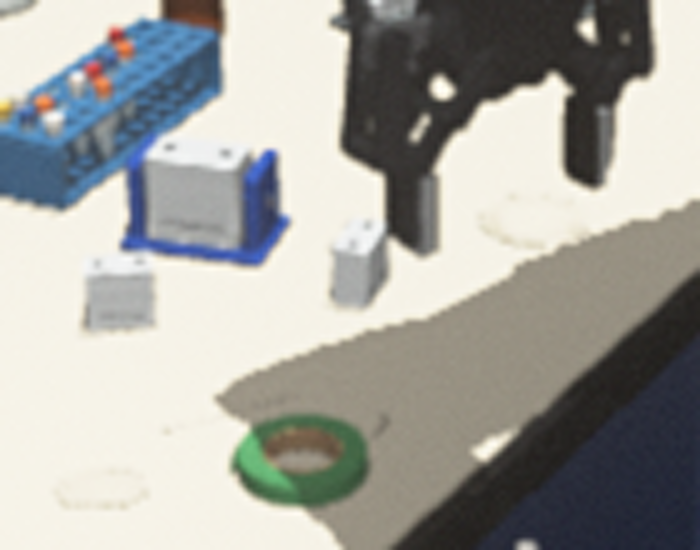

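```bash
cat >> h.py <<'E'
import pickle
def load(n): return pickle.load(open(f"pics/{n}.pkl","rb"))
def cam(s,d):
    K=np.array(d["mtx"])
    if "extrinsics" in d:
        T=np.linalg.inv(np.array(d["extrinsics"]))
    else:
        T=np.eye(4);T[:3,:3]=R.from_rotvec(s["ee_rot"]).as_matrix();T[:3,3]=s["tool_pos"]; T=T@np.array(d["mount"])
    return K,T
def ray(sd,uv):
    K,T=cam(*sd); r=T[:3,:3]@np.linalg.inv(K)@np.array([uv[0],uv[1],1.]); return T[:3,3],r/np.linalg.norm(r)
def plane(sd,uv,z):
    o,r=ray(sd,uv); return o+r*(z-o[2])/r[2]
def tri(obs):
    A=np.zeros((3,3));b=np.zeros(3);L=[ray(*o) for o in obs]
    for o,r in L:
        P=np.eye(3)-np.outer(r,r);A+=P;b+=P@o
    x=np.linalg.solve(A,b); return x,[np.linalg.norm(np.cross(x-o,r)) for o,r in L]
def proj(sd,p):
    K,T=cam(*sd);c=np.linalg.inv(T)@np.append(p,1);q=K@c[:3];return q[:2]/q[2]
def snap(tag,n="wrist"):
    s=ctrl.get_state(); d=ctrl.snapshot(n); cv2.imwrite(f"pics/{tag}.png",d["pixels"]); pickle.dump((s,d),open(f"pics/{tag}.pkl","wb")); return s,d
E
python3 - <<'E'
from h import *
T=load("top0");S=load("scene0")
def t2(x,y):return (235+x/7,165+y/7)
def t1(x,y):return (365+x/8,145+y/8)
def s1(x,y):return (260+x/5,190+y/5)
d1=tri([(T,t2(329,160)),(S,s1(169,146))]);d2=tri([(T,t2(355,240)),(S,s1(224,153))])
print("dots",d1,d2)
for p in [(329,160),(355,240)]: print(plane(T,t2(*p),.062))
for n,p,z in [("lock top near",(372,198),.102),("lock top far",(390,105),.102),("mov blade tip inner",(397,405),.064),("mov inner far",(425,215),.064),("fix inner tip",(523,430),.064),("fix inner far",(560,245),.064),("plate tl",(150,90),.008),("bl",(85,405),.008),("br",(588,518),.008),("tr",(648,165),.064)]: print(n,plane(T,t1(*p),z).round(4))
for n,p,h in [("tape",(230,259),.013),("bottle",(363,132),.088),("timer",(446,252),.017),("cand2",(252,200),.04),("cand3",(286,232),.04),("beaker",(229,151),.076)]: print(n,plane(T,p,h).round(3))
E
```

```text
dots (array([0.55255903, 0.23694052, 0.05878937]), [np.float64(0.0009119975011353458), np.float64(0.0009119975011354986)]) (array([0.5184978 , 0.22613696, 0.05842172]), [np.float64(0.000209925854535721), np.float64(0.00020992585453575132)])
[0.55288841 0.2371466  0.062     ]
[0.51827603 0.22592617 0.062     ]
lock top near [ 0.5975 -0.1462  0.102 ]
lock top far [ 0.632  -0.1537  0.102 ]
mov blade tip inner [ 0.5256 -0.1595  0.064 ]
mov inner far [ 0.5973 -0.172   0.064 ]
fix inner tip [ 0.5158 -0.2061  0.064 ]
fix inner far [ 0.5854 -0.2223  0.064 ]
plate tl [ 0.657  -0.0758  0.008 ]
bl [ 0.5332 -0.048   0.008 ]
br [ 0.4875 -0.2412  0.008 ]
tr [ 0.6155 -0.2563  0.064 ]
tape [0.342 0.4   0.013]
bottle [ 0.715 -0.007  0.088]
timer [ 0.358 -0.258  0.017]
cand2 [0.519 0.33  0.04 ]
cand3 [0.422 0.227 0.04 ]
beaker [0.664 0.395 0.076]
```

jog_arm:
  plan:
    - [0,4,-3,0,6]
    - [0,8,-6,0,12]
    - [0,12,-9,0,18]
    - [0,16,-12,0,24]
    - [0,20,-15,-1,30]
    - [0,24,-18,-2,36]
    - [0,28,-21,-3,36]
    - [0,32,-24,-4,36]
    - [0,35,-25.5,-5,36]
    - [0,37.2,-26.7,-5,36]
    - [0,37.2,-26.7,-5,36]
    - [0,37.2,-26.7,-5,36]

```text
clock: 1.35
tool_pos: [0.5353, 0.2316, 0.1918]
ee_rot: [0.486, -3.103, -0.0]
ft_force: [0.7, 1.3, -0.2]
finger_gap: 0.0855
```

```bash
python3 - <<'E'
from h import *
s,d=snap("w1"); print(s["tool_pos"],s["ee_rot"],s["q"],s["clock"])
E
```

```text
[0.53532242 0.2315895  0.19183262] [ 4.85646604e-01 -3.10266848e+00 -1.58248363e-04] [ 2.82858774e-01  4.32594787e-01 -7.88456745e-02  1.06047986e+00
  2.45804280e-04 -2.76726119e-02] 1.35
```

View pics/w1.png

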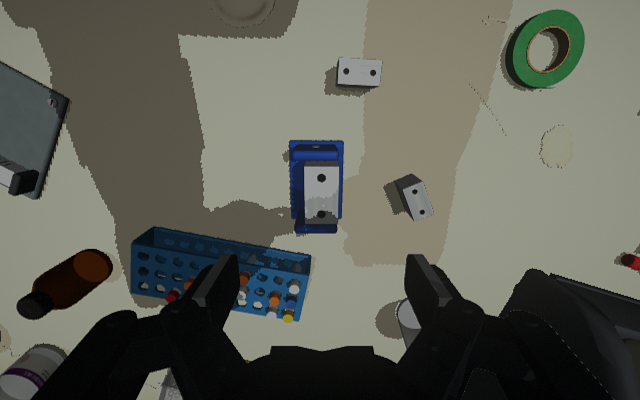

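```bash
python3 - <<'E'
from h import *
W=load("w1");T=load("top0");S=load("scene0")
im=W[1]["pixels"]; g=cv2.cvtColor(im,cv2.COLOR_BGR2GRAY)
c=cv2.resize(im[130:240,270:440],None,fx=4.5,fy=4.5,interpolation=cv2.INTER_CUBIC);cv2.imwrite("pics/w1c.png",c)
def dot(g,x,y,r=6):
    p=g[y-r:y+r+1,x-r:x+r+1].astype(float);w=np.clip(np.median(p)-20-p,0,None)
    yy,xx=np.mgrid[-r:r+1,-r:r+1];return (x+(w*xx).sum()/w.sum(),y+(w*yy).sum()/w.sum())
a=dot(g,321,178);b=dot(g,321,214);print(a,b)
t2=lambda x,y:(235+x/7,165+y/7); s1=lambda x,y:(260+x/5,190+y/5)
gt=cv2.cvtColor(T[1]["pixels"],cv2.COLOR_BGR2GRAY)
for w in (a,b):
    for t,s in [((329,160),(169,146)),((355,240),(224,153))]:
        x,r=tri([(W,w),(T,t2(*t)),(S,s1(*s))]); print(x.round(4),np.round(r,4))
    print(plane(W,w,.062))
E
```

```text
(np.float64(321.041892127771), np.float64(177.53918659451912)) (np.float64(321.0796812749004), np.float64(213.8207171314741))
[0.5413 0.2344 0.0571] [0.0223 0.0125 0.0101]
[0.5189 0.2261 0.0584] [0.0006 0.0002 0.0005]
[0.51867688 0.22597608 0.062     ]
[0.553 0.237 0.059] [0.001  0.0005 0.0014]
[0.5287 0.229  0.0647] [0.023  0.0111 0.0125]
[0.55301777 0.23697071 0.062     ]
```

View pics/w1c.png

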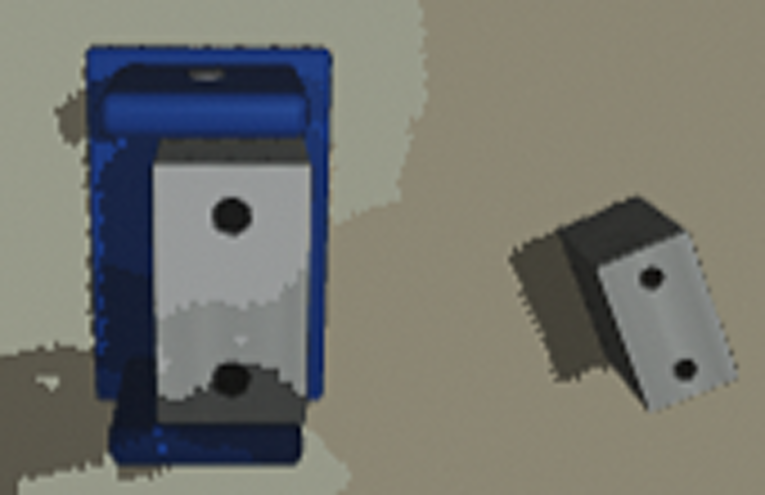

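jog_arm:
  plan:
    - [0,0.05,0,-4,0]
    - [0,0.05,0,-8,0]
    - [0,0.05,0,-12,0]
    - [0,0.05,0,-14,0]
    - [0,0.05,0,-16,0]
    - [0,0.05,0,-16,0]
    - [0.3,0.05,0,-16,0]
    - [0.6,0.05,0,-16,0]
    - [1,0.05,0,-16,0]
    - [1,0.05,0,-16,0]
    - [1,0.05,0,-16,0]
    - [1,0.05,0,-16,0]
  newtons: 35

```text
clock: 2.6
tool_pos: [0.5368, 0.2321, 0.0335]
ee_rot: [-0.487, 3.102, 0.001]
ft_force: [-1.3, -0.7, 5.6]
finger_gap: 0.0328
```

jog_arm:
  plan:
    - [1,0,0,2,0]
    - [1,0,0,4,0]
    - [1,0,0,6,0]
    - [1,0,0,8,0]
    - [1,-0.5,-2,8,-6]
    - [1,-1.2,-5,8,-12]
    - [1,-2,-8,8,-18]
    - [1,-2.8,-11,8,-24]
    - [1,-3.3,-13.5,8,-31]
    - [1,-3.7,-15.2,8,-31]
    - [1,-3.7,-15.2,8,-31]
    - [1,-3.7,-15.2,8,-31]

```text
clock: 3.8
tool_pos: [0.4992, 0.0799, 0.1126]
ee_rot: [0.361, 3.12, 0.001]
ft_force: [-0.3, -0.8, -1.8]
finger_gap: 0.0325
```

```bash
python3 - <<'E'
from h import *
s,d=snap("w2"); print(s["tool_pos"],s["ee_rot"],s["finger_gap"],s["ft_force"],s["clock"]); snap("top2","top")
E
```

```text
[0.49919151 0.07986405 0.11259404] [3.60639637e-01 3.12042543e+00 5.47084431e-04] 0.03247392027135603 [-0.34483544 -0.81661659 -1.79792662] 3.8
```

View pics/w2.png

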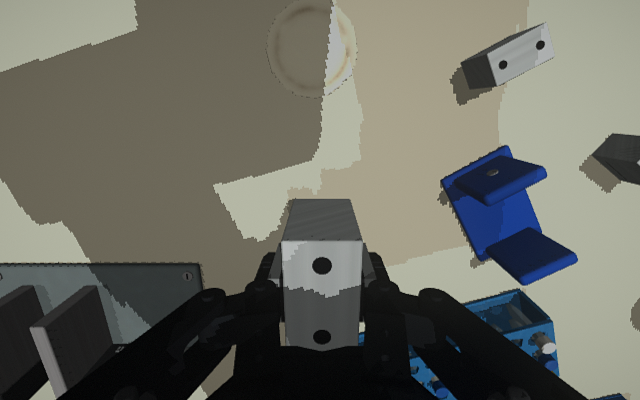

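View pics/top2.png

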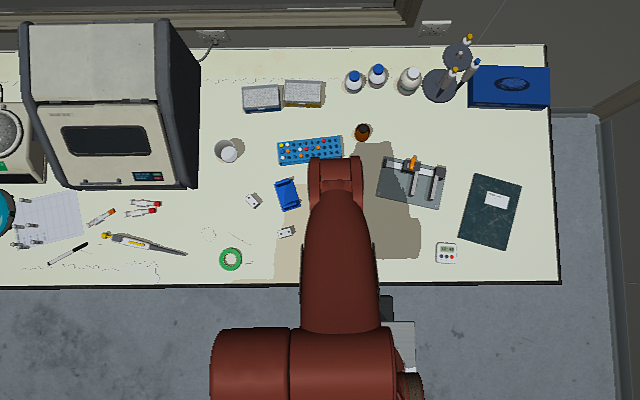

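jog_arm:
  plan:
    - [1,0,0,-3,0]
    - [1,0,0,-6,0]
    - [1,0,0,-7.5,0]
    - [1,0,0,-8.2,0]
    - [1,0,0,-8.4,0]
    - [1,0,0,-8.4,0]

```text
clock: 4.5
tool_pos: [0.4995, 0.0802, 0.0287]
ee_rot: [0.359, 3.12, 0.0]
ft_force: [0.6, -0.6, -2.0]
finger_gap: 0.0327
```

jog_arm:
  plan:
    - [1,0,0,-0.1,0]
    - [1,0,0,-0.15,0]
    - [1,0,0,-0.15,0]

```text
clock: 4.8
tool_pos: [0.4997, 0.0799, 0.0275]
ee_rot: [0.36, 3.12, 0.001]
ft_force: [-0.7, 0.7, 2.1]
finger_gap: 0.0325
```

jog_arm:
  plan:
    - [1,0,0,-0.03,0]
    - [0.5,0,0,-0.03,0]
    - [0.3,0,0,0,0]
    - [0,0,0,0,0]
    - [0,0,0,0,0]
    - [0,0,0,0,0]
    - [0,0,0,2,0]
    - [0,0,0,6,0]
    - [0,0,0,10,0]
    - [0,0,0,14,0]
    - [0,0,0,16,0]
    - [0,0,0,16,0]

```text
clock: 6.0
tool_pos: [0.5009, 0.0799, 0.1898]
ee_rot: [0.359, 3.116, 0.001]
ft_force: [-0.3, 0.0, 0.2]
finger_gap: 0.0852
```

```bash
python3 - <<'E'
from h import *
s,d=snap("w3"); print(s["tool_pos"],s["ee_rot"],s["finger_gap"],s["ft_force"],s["clock"])
E
```

```text
[0.500936   0.07991196 0.18980903] [3.59100957e-01 3.11557305e+00 1.06550973e-03] 0.08524324916397649 [-0.28860235  0.01393987  0.17411021] 6.0
```

View pics/w3.png

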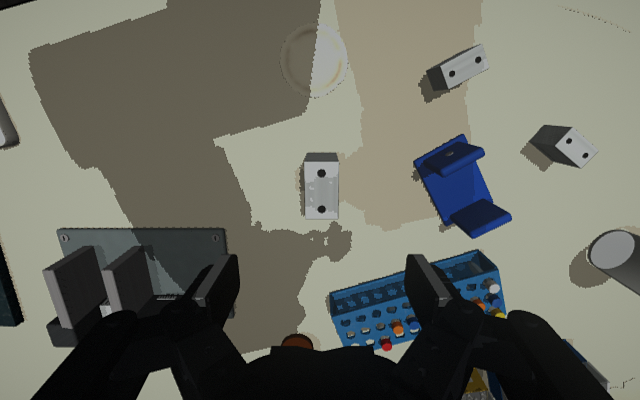

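jog_arm:
  plan:
    - [0,2,-3,2,0]
    - [0,4,-7,5,0]
    - [0,6,-11,6,0]
    - [0,8,-15,6,0]
    - [0,10,-18,6,0]
    - [0,10,-18,6,0]
    - [0,10,-18,6,0]
    - [0,10,-18,6,0]

```text
clock: 6.85
tool_pos: [0.5982, -0.0993, 0.2457]
ee_rot: [-0.359, -3.119, -0.001]
ft_force: [-0.5, -0.3, -0.5]
finger_gap: 0.0854
```

```bash
python3 - <<'E'
from h import *
s,d=snap("w4"); print(s["tool_pos"],s["ee_rot"],s["finger_gap"],s["ft_force"],s["clock"])
E
```

```text
[ 0.59821052 -0.09930392  0.24569102] [-3.58795148e-01 -3.11884450e+00 -9.25606962e-04] 0.08540127014182583 [-0.54435496 -0.34815159 -0.5387594 ] 6.85
```

jog_arm:
  plan:
    - [0,0,4,0,0]
    - [0,0,8,0,0]
    - [0,0,10,0,0]
    - [0,0,10,0,0]
    - [0,0,10,0,0]

```text
clock: 7.4
tool_pos: [0.5987, 0.0008, 0.2469]
ee_rot: [0.356, 3.121, -0.0]
ft_force: [0.4, -0.1, 0.3]
finger_gap: 0.0851
```

```bash
python3 - <<'E'
from h import *
s,d=snap("w5"); print(s["tool_pos"],s["ee_rot"],s["finger_gap"],s["ft_force"],s["clock"])
E
```

```text
[0.59866559 0.00081019 0.24694889] [ 3.56374544e-01  3.12119480e+00 -4.20636411e-04] 0.0851231999145254 [ 0.35923511 -0.07912908  0.26104387] 7.4
```

View pics/w4.png

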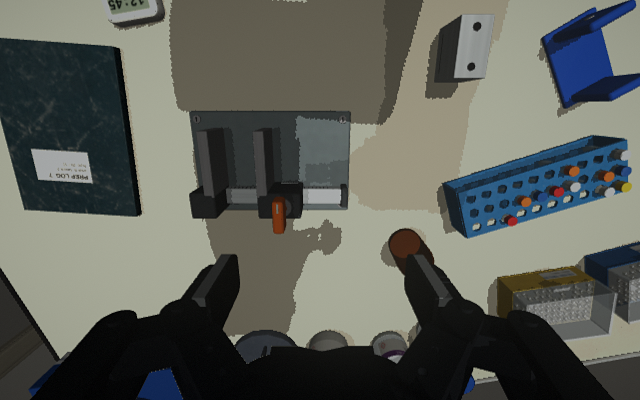

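View pics/w5.png

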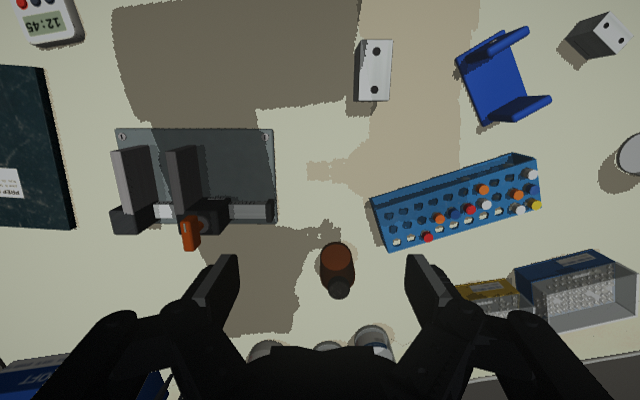

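```bash
python3 - <<'E'
from h import *
for n,(x0,y0,x1,y1),k in [("w4",(180,100,360,245),4.4),("w5",(100,120,285,260),4.3)]:
    im=cv2.imread(f"pics/{n}.png")[y0:y1,x0:x1]
    im=np.clip(255*(im/255.)**0.6,0,255).astype(np.uint8)
    cv2.imwrite(f"pics/{n}c.png",cv2.resize(im,None,fx=k,fy=k,interpolation=cv2.INTER_CUBIC))
E
```

```text
(no output)
```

View pics/w4c.png

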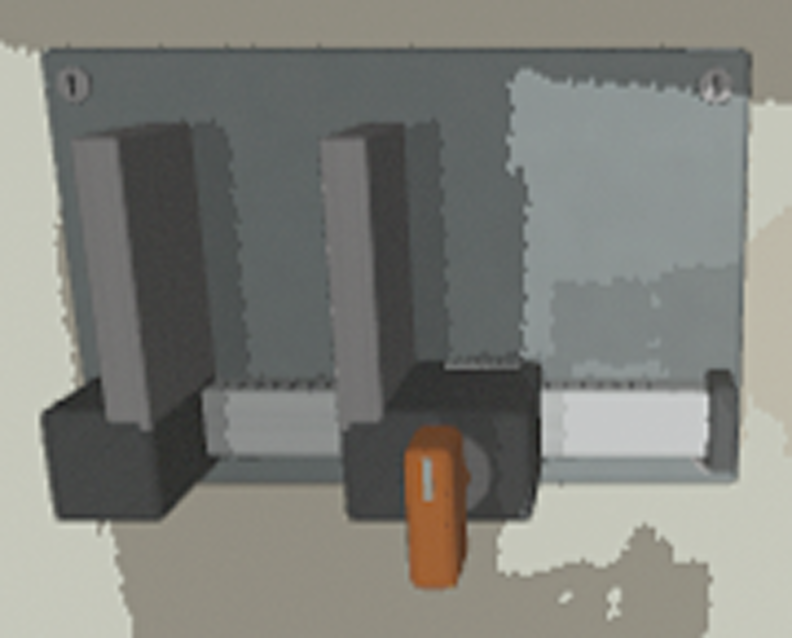

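View pics/w5c.png

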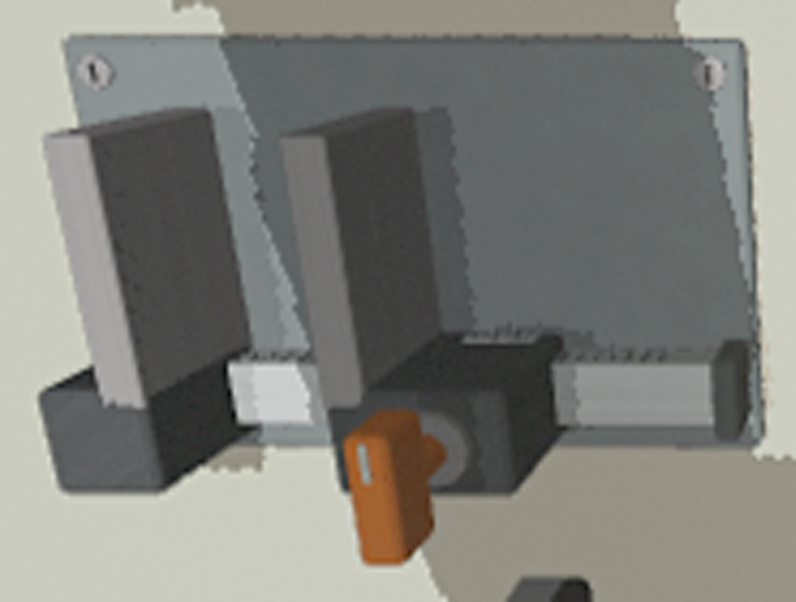

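```bash
python3 - <<'E'
from h import *
A=load("w4");B=load("w5");T=load("top0")
a=lambda p:(A,(180+p[0]/4.4,100+p[1]/4.4)); b=lambda p:(B,(100+p[0]/4.3,120+p[1]/4.3))
F={"screwL":((72,86),(96,73),.009),"screwR":((716,86),(709,72),.009),"cornL":((42,50),(65,38),.008),"cornR":((748,50),(746,40),.008),
"fixtip_in":((119,139),(93,134),.064),"fixtip_out":((75,142),(46,134),.064),"movtip_in":((321,140),(281,137),.064),"movtip_out":((364,139),(327,134),.064),
"fixroot_in":((152,427),(143,404),.064),"fixroot_out":((107,422),(103,402),.064),"movroot_in":((341,422),(316,404),.064),"movroot_out":((384,421),(359,404),.064),"lockfarL":((412,587),(362,563),.102),"locknearL":((408,452),(345,437),.102),"lockfarR":((457,587),(402,563),.102)}
P={}
for k,(p,q,z) in F.items():
    x,r=tri([a(p),b(q)]); P[k]=[plane(*a(p),z)[:2],plane(*b(q),z)[:2]]; print(k,x.round(4),"gap",np.round(r[0]*2,4),"| planeA",P[k][0].round(4),"planeB",P[k][1].round(4))
for n in ["A","B"]:
    i="AB".index(n)
    ang=lambda u,v:np.degrees(np.arctan2(*(P[v][i]-P[u][i])[::-1]))
    print(n,"yaw y-90:",ang("screwL","screwR")-90,ang("cornL","cornR")-90,"x:",ang("fixtip_in","fixroot_in"),ang("fixtip_out","fixroot_out"),ang("movtip_in","movroot_in"),ang("movtip_out","movroot_out"),"lock",ang("locknearL","lockfarL"))
E
```

```text
screwL [ 0.4989 -0.2361  0.0063] gap 0.0 | planeA [ 0.4991 -0.235 ] planeB [ 0.4991 -0.2343]
screwR [ 0.5399 -0.0593  0.0088] gap 0.0008 | planeA [ 0.5403 -0.0593] planeB [ 0.5395 -0.0592]
cornL [ 0.4876 -0.2412  0.0054] gap 0.0003 | planeA [ 0.488  -0.2401] planeB [ 0.4877 -0.2394]
cornR [ 5.333e-01 -4.780e-02 -5.000e-04] gap 0.0003 | planeA [ 0.5329 -0.0485] planeB [ 0.5332 -0.0463]
fixtip_in [ 0.5162 -0.2073  0.0593] gap 0.0004 | planeA [ 0.5165 -0.2054] planeB [ 0.5161 -0.204 ]
fixtip_out [ 0.514  -0.2166  0.0625] gap 0.0013 | planeA [ 0.5147 -0.216 ] planeB [ 0.5134 -0.2156]
movtip_in [ 0.5277 -0.1581  0.0635] gap 0.0002 | planeA [ 0.5278 -0.158 ] planeB [ 0.5276 -0.1579]
movtip_out [ 0.5299 -0.1489  0.0588] gap 0.0004 | planeA [ 0.5299 -0.1478] planeB [ 0.5295 -0.1462]
fixroot_in [ 0.5868 -0.222   0.0648] gap 0.0005 | planeA [ 0.5873 -0.2224] planeB [ 0.5867 -0.2226]
fixroot_out [ 0.5838 -0.2339  0.0627] gap 0.0004 | planeA [ 0.5833 -0.2333] planeB [ 0.5838 -0.2329]
movroot_in [ 0.5954 -0.1721  0.0716] gap 0.0002 | planeA [ 0.5971 -0.1743] planeB [ 0.5974 -0.1768]
movroot_out [ 0.5982 -0.1618  0.0701] gap 0.0006 | planeA [ 0.5994 -0.1634] planeB [ 0.6    -0.1654]
lockfarL [ 0.6311 -0.159   0.1007] gap 0.0005 | planeA [ 0.6309 -0.1587] planeB [ 0.6304 -0.1582]
locknearL [ 0.5983 -0.1505  0.1005] gap 0.0006 | planeA [ 0.5982 -0.1502] planeB [ 0.5976 -0.1496]
lockfarR [ 0.6327 -0.1481  0.1027] gap 0.0006 | planeA [ 0.6333 -0.1483] planeB [ 0.6326 -0.1484]
A yaw y-90: -13.18585457731669 -13.185986089843126 x: -13.465377351801395 -14.099101609451914 -13.222570132217033 -12.62395606289107 lock -14.565672611473538
B yaw y-90: -12.992995038477488 -13.249484857743454 x: -14.761449859453693 -13.853454630726535 -15.184005961926601 -15.241898561940559 lock -14.627015725327546
```

```bash
python3 - <<'E'
from h import *
def dot(g,x,y,r=6):
    p=g[y-r:y+r+1,x-r:x+r+1].astype(float);w=np.clip(np.median(p)-20-p,0,None)
    yy,xx=np.mgrid[-r:r+1,-r:r+1];return (x+(w*xx).sum()/w.sum(),y+(w*yy).sum()/w.sum())
L=[]
for n,p in [("w3",[(321,174),(321,209)]),("w4",[(477,27),(471,67)]),("w5",[(376,51),(374,90)])]:
    W=load(n);g=cv2.cvtColor(W[1]["pixels"],cv2.COLOR_BGR2GRAY); D=[dot(g,*q) for q in p]; L.append([(W,q) for q in D])
    P=[plane(W,q,.056) for q in D]; v=P[1]-P[0]; print(n,np.round(D,1).tolist(),((P[0]+P[1])/2).round(4),np.degrees(np.arctan2(v[1],v[0])),np.linalg.norm(v))
for i in (0,1):
    x,r=tri([L[0][i],L[2][i]]);print(x.round(4),np.round(r,4))
E
```

```text
w3 [[321.1, 172.9], [321.3, 208.8]] [0.4985 0.0799 0.056 ] -13.061541871143195 0.035922509891868015
w4 [[476.7, 26.0], [470.8, 66.2]] [0.4987 0.08   0.056 ] -13.263768386903378 0.03604708422691953
w5 [[376.1, 51.0], [374.0, 89.3]] [0.4985 0.08   0.056 ] -13.226161643266162 0.03601835486277678
[0.481  0.0841 0.0563] [0.0001 0.0001]
[0.516  0.0759 0.056 ] [0. 0.]
```

jog_arm:
  plan:
    - [0,-2,1,0,8]
    - [0,-4,2,0,16]
    - [0,-6,4,0,24]
    - [0,-8,6,0,32]
    - [0,-10,7.9,-2,40]
    - [0,-10,7.9,-4,48]
    - [0,-10,7.9,-6,56]
    - [0,-10,7.9,-8,64]
    - [0,-10,7.9,-10,72]
    - [0,-10,7.9,-10,80]
    - [0,-10,7.9,-10,88]
    - [0,-10,7.9,-10,90]

```text
clock: 8.65
tool_pos: [0.499, 0.0779, 0.1467]
ee_rot: [1.957, -2.457, 0.0]
ft_force: [0.3, 0.1, -0.1]
finger_gap: 0.0856
```

```bash
python3 - <<'E'
from h import *
s,d=snap("w6"); print(s["tool_pos"],s["ee_rot"],s["finger_gap"],s["ft_force"],s["clock"],s["q"])
M=R.from_rotvec(s["ee_rot"]).as_matrix();print(np.degrees(np.arctan2(M[1,:2],M[0,:2])),M[:,2])
E
```

```text
[0.49903662 0.07793778 0.14665281] [ 1.95691973e+00 -2.45726334e+00  5.97320523e-05] 0.08558002142042406 [ 0.25139633  0.08931674 -0.07896088] 8.65 [ 1.02240936e-02  3.30696010e-01 -3.64612533e-01  8.75706189e-01
 -2.18540987e-04 -1.33483750e+00]
[-102.93364492  167.06635264] [-2.16159891e-04 -2.20762524e-04 -9.99999952e-01]
```

View pics/w6.png

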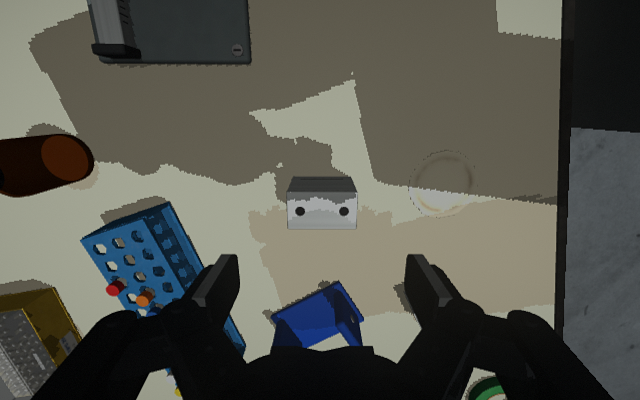

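jog_arm:
  plan:
    - [0,-0.05,0.2,-3,-0.25]
    - [0,-0.05,0.2,-6,-0.25]
    - [0,-0.05,0.2,-9,-0.25]
    - [0,-0.05,0.2,-10.5,-0.25]
    - [0,-0.05,0.2,-11.05,-0.25]
    - [0,-0.05,0.2,-11.05,-0.25]
    - [0.2,-0.05,0.2,-11.05,-0.25]
    - [0.4,-0.05,0.2,-11.05,-0.25]
    - [1,-0.05,0.2,-11.05,-0.25]
    - [1,-0.05,0.2,-11.05,-0.25]
    - [1,-0.05,0.2,-11.05,-0.25]
    - [1,-0.05,0.2,-11.05,-0.25]

```text
clock: 9.9
tool_pos: [0.4994, 0.0808, 0.0375]
ee_rot: [-1.946, 2.464, -0.002]
ft_force: [-0.1, -1.6, 7.3]
finger_gap: 0.0577
```

jog_arm:
  plan:
    - [1,0,0,3,0]
    - [1,0,0,7,0]
    - [1,0.5,-2,11,0]
    - [1,1.2,-6,12,0]
    - [1,2,-10,12,0]
    - [1,3,-14,12,0]
    - [1,4,-18,12,0]
    - [1,4.8,-22,12,0]
    - [1,5.3,-25,12,0]
    - [1,5.8,-27.4,12,0]
    - [1,5.8,-27.4,12,0]
    - [1,5.8,-27.4,12,0]

```text
clock: 11.1
tool_pos: [0.5563, -0.1933, 0.1563]
ee_rot: [-1.946, 2.466, 0.001]
ft_force: [0.4, 0.0, -1.8]
finger_gap: 0.0574
```

```bash
python3 - <<'E'
from h import *
s,d=snap("w7"); print(s["tool_pos"],s["ee_rot"],s["finger_gap"],s["ft_force"],s["clock"],s["q"])
M=R.from_rotvec(s["ee_rot"]).as_matrix();print(np.degrees(np.arctan2(M[1,:2],M[0,:2])),M[:,2])
snap("s7","scene")
E
```

```text
[ 0.55627456 -0.1933051   0.15633984] [-1.94574082e+00  2.46644646e+00  6.40095992e-04] 0.057421064357817624 [ 0.40182301  0.01262933 -1.80775353] 11.1 [-4.58672844e-01  4.69118643e-01 -1.18394081e-01  9.83628408e-01
  2.23767219e-04 -1.79452531e+00]
[-103.46129622  166.53870862] [-2.10092248e-04  3.53304595e-04 -9.99999916e-01]
```

View pics/w7.png

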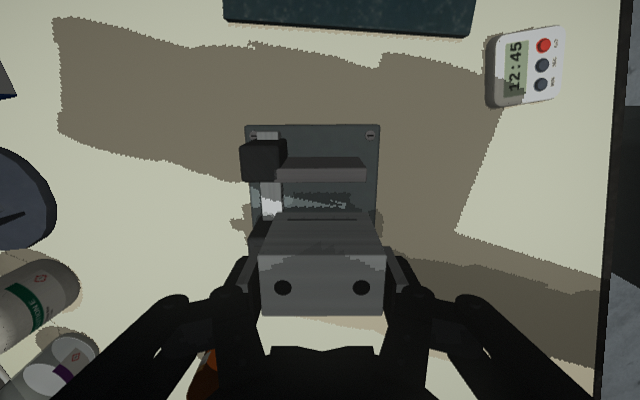

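View pics/s7.png

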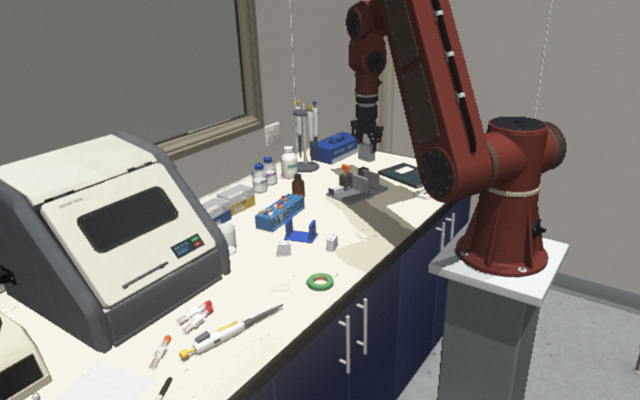

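```bash
python3 - <<'E'
from h import *
W=load("w7");g=cv2.cvtColor(W[1]["pixels"],cv2.COLOR_BGR2GRAY)
c=W[1]["pixels"][115:325,230:400];c=np.clip(255*(c/255.)**.5,0,255).astype(np.uint8);cv2.imwrite("pics/w7c.png",cv2.resize(c,None,fx=2.8,fy=2.8,interpolation=cv2.INTER_CUBIC))
def dot(g,x,y,r=11):
    p=g[y-r:y+r+1,x-r:x+r+1].astype(float);w=np.clip(np.median(p)-30-p,0,None)
    yy,xx=np.mgrid[-r:r+1,-r:r+1];return (x+(w*xx).sum()/w.sum(),y+(w*yy).sum()/w.sum())
D=[dot(g,283,288),dot(g,361,288)];P=[plane(W,q,.1748) for q in D];print(np.round(D,1).tolist(),P,(P[0]+P[1])/2,np.linalg.norm(P[1]-P[0]))
v=P[0]-P[1];print(np.degrees(np.arctan2(v[1],v[0])))
O=np.array([.567,-.1867]);a=np.radians(-13.2);X=np.array([np.cos(a),np.sin(a)]);Y=np.array([-X[1],X[0]])
m=((P[0]+P[1])/2)[:2]-O;print("cal",m@X,m@Y)
E
```

```text
[[282.4, 287.2], [361.0, 287.1]] [array([ 0.57277287, -0.19816977,  0.1748    ]), array([ 0.53772845, -0.1897553 ,  0.1748    ])] [ 0.55525066 -0.19396253  0.1748    ] 0.03604046671334378
-13.501633868033883
cal -0.009780503509778818 -0.009753622838430292
```

View pics/w7c.png

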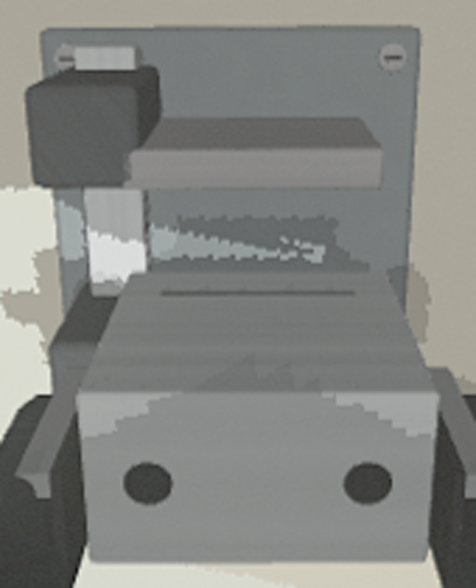

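```bash
python3 - <<'E'
from h import *
W=load("w7")
O=np.array([.567,-.1867]);a=np.radians(-13.2);X=np.array([np.cos(a),np.sin(a)]);Y=np.array([-X[1],X[0]])
for n,p,z in [("fixinner root",(130,187),.064),("fixinner tip",(382,187),.064),("outer root",(133,149),.064),("outer tip",(382,150),.064),("cornR",(420,29),.008),("cornL",(41,29),.008)]:
    m=plane(W,(230+p[0]/2.8,115+p[1]/2.8),z)[:2]-O;print(n,(m@X).round(4),(m@Y).round(4))
E
```

```text
fixinner root 0.0263 -0.0313
fixinner tip -0.0458 -0.0309
outer root 0.0248 -0.0423
outer tip -0.0454 -0.0416
cornR -0.0652 -0.0712
cornL 0.0623 -0.0719
```

jog_arm:
  plan:
    - [1,0.05,0.05,-2,0.3]
    - [1,0.05,0.05,-4,0.3]
    - [1,0.05,0.05,-6,0.3]
    - [1,0.05,0.05,-8,0.3]
    - [1,0.05,0.05,-9.5,0.3]
    - [1,0.05,0.05,-10.3,0.3]
    - [1,0.05,0.05,-10.8,0.3]
    - [1,0.05,0.05,-10.9,0.3]
    - [1,0.05,0.05,-10.9,0.3]

```text
clock: 12.1
tool_pos: [0.5574, -0.1926, 0.0479]
ee_rot: [-1.954, 2.46, -0.001]
ft_force: [-0.4, 0.0, -2.2]
finger_gap: 0.0576
```

jog_arm:
  plan:
    - [1,0,0,-0.1,0]
    - [1,0,0,-0.1,0]

```text
clock: 12.3
tool_pos: [0.5573, -0.1928, 0.0467]
ee_rot: [-1.953, 2.46, -0.001]
ft_force: [0.2, -0.7, -1.4]
finger_gap: 0.0572
```

jog_arm:
  plan:
    - [1,0,0,-0.1,0]
    - [1,0,0,-0.15,0]
    - [1,0,0,-0.15,0]

```text
clock: 12.6
tool_pos: [0.5573, -0.1928, 0.0455]
ee_rot: [-1.953, 2.46, -0.001]
ft_force: [-1.5, 0.4, 5.6]
finger_gap: 0.0572
```

jog_arm:
  plan:
    - [0.4,0,0,0,0]
    - [0.2,0,0,0,0]
    - [0,0,0,0,0]
    - [0,0,0,0,0]
    - [0,0,0,0,0]
    - [0,0,0,2,0]
    - [0,0,0,5,0]
    - [0,0,0,9,0]
    - [0,0,0,13,0]
    - [0,0,0,16,0]
    - [0,0,0,16,0]
    - [0,0,0,16,0]

```text
clock: 13.8
tool_pos: [0.5573, -0.1927, 0.2052]
ee_rot: [-1.953, 2.46, -0.002]
ft_force: [-0.2, -0.3, 0.1]
finger_gap: 0.0855
```

```bash
python3 - <<'E'
from h import *
s,d=snap("w8"); print(s["tool_pos"],s["ee_rot"],s["finger_gap"],s["ft_force"],s["clock"],s["q"])
W=(s,d);c=d["pixels"];c=np.clip(255*(c/255.)**.6,0,255).astype(np.uint8);cv2.imwrite("pics/w8g.png",c)
c=c[100:280,230:410];cv2.imwrite("pics/w8c.png",cv2.resize(c,None,fx=3.3,fy=3.3,interpolation=cv2.INTER_CUBIC))
E
```

```text
[ 0.55734346 -0.19274246  0.20518752] [-1.95317506e+00  2.45990441e+00 -1.76478572e-03] 0.08550314793754123 [-0.24713649 -0.33917163  0.0694633 ] 13.8 [-4.56899940e-01  4.34058387e-01 -4.02300869e-02  1.09524845e+00
  3.31921479e-05 -1.79904875e+00]
```

View pics/w8g.png

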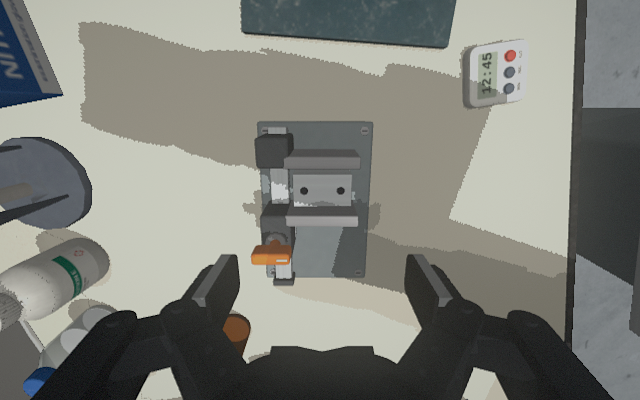

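View pics/w8c.png

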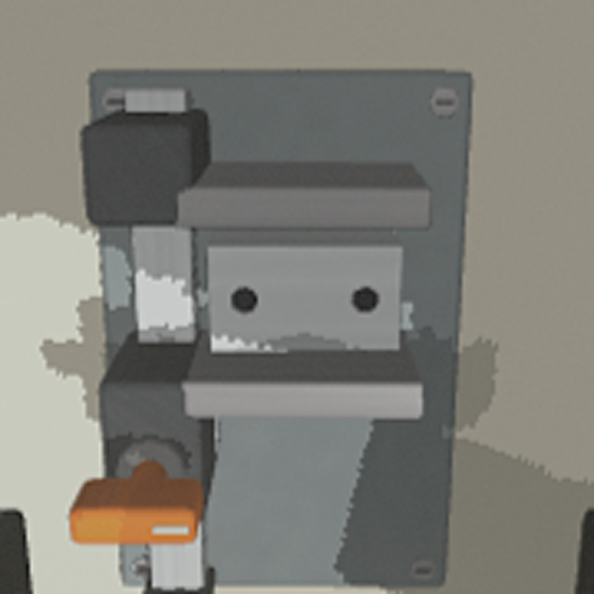

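```bash
python3 - <<'E'
from h import *
W=load("w8");A=load("w4");B=load("w5")
O=np.array([.567,-.1867]);a=np.radians(-13.2);X=np.array([np.cos(a),np.sin(a)]);Y=np.array([-X[1],X[0]])
w=lambda p:(230+p[0]/3.3,100+p[1]/3.3)
for n,p,z in [("lock NW",(72,512),.102),("NE",(203,512),.102),("SW",(72,543),.102),("SE",(197,543),.102),("dotL",(244,299),.064),("dotR",(365,299),.064),("movface tip",(420,381),.064),("movface root",(185,381),.064),("fixroot",(178,227),.064),("fixtip",(430,227),.064)]:
    P=plane(W,w(p),z);m=P[:2]-O;print(n,P.round(4),(m@X).round(4),(m@Y).round(4))
a4=lambda p:(A,(180+p[0]/4.4,100+p[1]/4.4)); b5=lambda p:(B,(100+p[0]/4.3,120+p[1]/4.3))
# far end, left/right top corners in three views
for n,p,q,r in [("far +x,-y",(412,587),(362,563),(72,512)),("near -x,-y",(408,452),(345,437),(203,512)),("far +y",(457,587),(402,563),(72,543))]:
    x,e=tri([a4(p),b5(q),(W,w(r))]);m=x[:2]-O;print(n,x.round(4),np.round(e,4),(m@X).round(4),(m@Y).round(4))
E
```

```text
lock NW [ 0.6301 -0.1588  0.102 ] 0.055 0.0416
NE [ 0.5947 -0.1505  0.102 ] 0.0187 0.0416
SW [ 0.633  -0.1494  0.102 ] 0.0558 0.0513
SE [ 0.5989 -0.1415  0.102 ] 0.0207 0.0513
dotL [ 0.5734 -0.1973  0.064 ] 0.0087 -0.0089
dotR [ 0.5383 -0.1891  0.064 ] -0.0274 -0.0089
movface tip [ 0.5273 -0.1596  0.064 ] -0.0449 0.0173
movface root [ 0.5975 -0.176   0.064 ] 0.0273 0.0174
fixroot [ 0.5868 -0.2229  0.064 ] 0.0275 -0.0307
fixtip [ 0.5153 -0.2061  0.064 ] -0.0459 -0.0307
far +x,-y [ 0.6306 -0.1586  0.1016] [0.0004 0.0002 0.0003] 0.0555 0.0419
near -x,-y [ 0.597  -0.15    0.1016] [0.0013 0.0008 0.0021] 0.0208 0.0426
far +y [ 0.6334 -0.1488  0.101 ] [0.0004 0.0004 0.0001] 0.056 0.052
```

jog_arm:
  plan:
    - [0,0.5,0.4,0,-8]
    - [0,1,0.8,0,-16]
    - [0,1.6,1.2,0,-24]
    - [0,2.2,1.6,0,-32]
    - [0,2.8,2,-1,-40]
    - [0,3.4,2.4,-2,-48]
    - [0,4,2.9,-3,-56]
    - [0,4.6,3.4,-4,-64]
    - [0,5.2,3.9,-5,-72]
    - [0,5.8,4.3,-5,-80]
    - [0,5.8,4.3,-5,-88]
    - [0,5.8,4.3,-5,-90.1]

```text
clock: 15.05
tool_pos: [0.6141, -0.1491, 0.1527]
ee_rot: [-0.368, -3.117, -0.001]
ft_force: [-0.7, 0.1, 0.2]
finger_gap: 0.0854
```

```bash
python3 - <<'E'
from h import *
s,d=snap("w9"); print(s["tool_pos"],s["ee_rot"],s["finger_gap"],s["ft_force"],s["clock"],s["q"])
M=R.from_rotvec(s["ee_rot"]).as_matrix();print(np.degrees(np.arctan2(M[1,:2],M[0,:2])),M[:,2])
c=d["pixels"];c=np.clip(255*(c/255.)**.6,0,255).astype(np.uint8);cv2.imwrite("pics/w9g.png",c)
E
```

```text
[ 0.61413338 -0.1490597   0.15268341] [-3.68138718e-01 -3.11672818e+00 -1.15140966e-03] 0.08540352536337882 [-0.71494935  0.06592794  0.23584931] 15.05 [-3.53705734e-01  5.52790569e-01  1.33296493e-02  1.03461617e+00
 -3.47252435e-05 -1.18561102e-01]
[166.52724128  76.5271752 ] [-0.00308969  0.0011038  -0.99999462]
```

View pics/w9g.png

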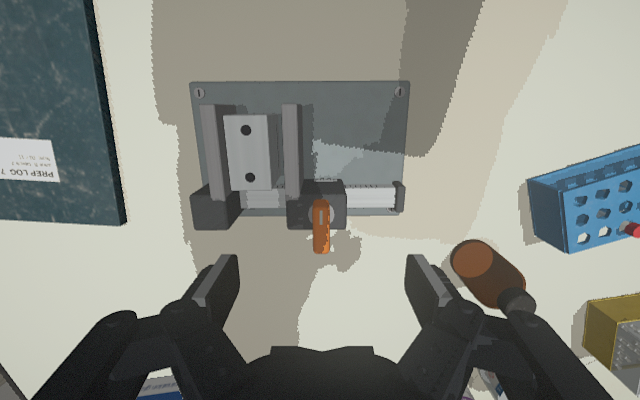

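```bash
python3 - <<'E'
from h import *
W=load("w9")
c=W[1]["pixels"][170:270,270:370];c=np.clip(255*(c/255.)**.6,0,255).astype(np.uint8);cv2.imwrite("pics/w9c.png",cv2.resize(c,None,fx=6,fy=6,interpolation=cv2.INTER_CUBIC))
for v in (200,204,228,250,252): print(v,plane(W,(321,v),.102).round(4))
E
```

```text
200 [ 0.5933 -0.1447  0.102 ]
204 [ 0.596  -0.1454  0.102 ]
228 [ 0.6129 -0.1495  0.102 ]
250 [ 0.6293 -0.1534  0.102 ]
252 [ 0.6308 -0.1538  0.102 ]
```

View pics/w9c.png

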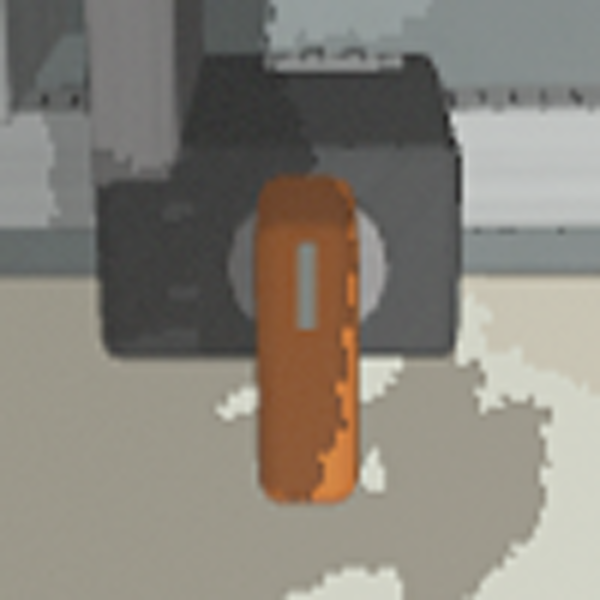

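jog_arm:
  plan:
    - [0,0.1,-0.05,-2,0.25]
    - [0,0.1,-0.05,-4,0.25]
    - [0,0.1,-0.05,-5.5,0.25]
    - [0,0.1,-0.05,-6.4,0.25]
    - [0,0.1,-0.05,-6.4,0.25]
    - [0,0.1,-0.05,-6.4,0.25]

```text
clock: 15.7
tool_pos: [0.616, -0.1501, 0.0908]
ee_rot: [-0.354, -3.121, -0.0]
ft_force: [0.8, 0.7, 0.1]
finger_gap: 0.0854
```

jog_arm:
  plan:
    - [0.4,0,0,0,0]
    - [0.6,0,0,0,0]
    - [0.7,0,0,0,0]
    - [1,0,0,0,0]
    - [1,0,0,0,0]
    - [1,0,0,0,0]
    - [1,0,0,0,0]
  newtons: 30

```text
clock: 16.4
tool_pos: [0.6161, -0.1502, 0.0911]
ee_rot: [0.354, 3.121, -0.0]
ft_force: [-0.4, -0.2, 3.0]
finger_gap: 0.0111
```

```bash
python3 - <<'E'
from h import *
s,d=snap("w10"); print(s["tool_pos"],s["ee_rot"],s["finger_gap"],s["ft_force"],s["moment"],s["clock"])
c=d["pixels"];c=np.clip(255*(c/255.)**.5,0,255).astype(np.uint8);cv2.imwrite("pics/w10g.png",c)
E
```

```text
[ 0.61614786 -0.15021487  0.09107669] [ 3.54373138e-01  3.12118866e+00 -2.85165445e-04] 0.011104916784061945 [-0.350076   -0.16220769  3.03018988] [-0.0312222   0.17383235 -0.00688604] 16.4
```

View pics/w10g.png

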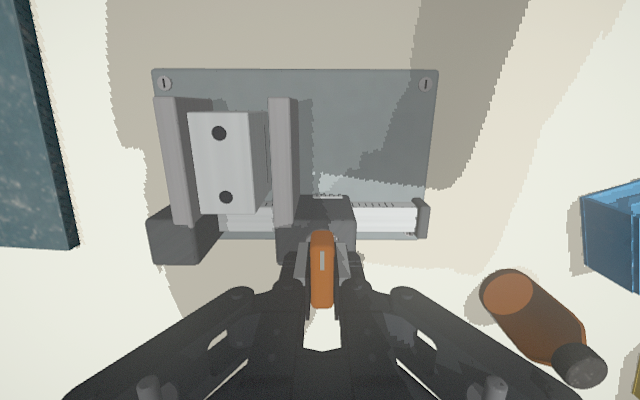

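jog_arm:
  plan:
    - [1,-0.05,-0.2,0,0]
    - [1,-0.09,-0.39,0,0]
    - [1,-0.14,-0.58,0,0]
    - [1,-0.18,-0.78,0,0]
    - [1,-0.21,-0.88,0,0]
    - [1,-0.23,-0.97,0,0]
    - [1,-0.25,-1.07,0,0]
    - [1,-0.27,-1.17,0,0]
    - [1,-0.27,-1.17,0,0]

```text
clock: 17.35
tool_pos: [0.6135, -0.1619, 0.091]
ee_rot: [0.354, 3.121, 0.001]
ft_force: [-0.4, 3.0, 6.0]
finger_gap: 0.0113
```

```bash
python3 - <<'E'
from h import *
s,d=snap("w11"); f=s["ft_force"];print(s["tool_pos"],s["finger_gap"],f,"along +Y",f[0]*.2284+f[1]*.9736,s["moment"],s["clock"])
c=d["pixels"];c=np.clip(255*(c/255.)**.5,0,255).astype(np.uint8);cv2.imwrite("pics/w11g.png",c)
E
```

```text
[ 0.61345691 -0.16186615  0.09101412] 0.011331860962153896 [-0.36824913  3.03776586  5.97007097] along +Y 2.873460734473214 [0.47862793 0.05964319 0.00795194] 17.35
```

View pics/w11g.png

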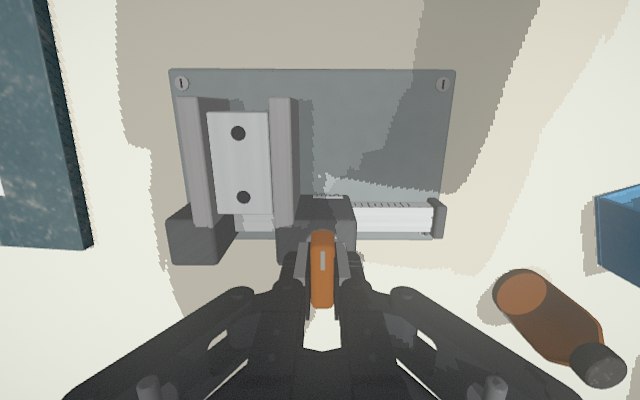

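jog_arm:
  plan:
    - [1,-0.01,-0.05,0.03,0]
    - [1,-0.02,-0.1,0.05,0]
    - [1,-0.035,-0.15,0.05,0]
    - [1,-0.045,-0.2,0.05,0]
    - [1,-0.055,-0.24,0.05,0]
    - [1,-0.055,-0.24,0.05,0]

```text
clock: 18.0
tool_pos: [0.6127, -0.1643, 0.0911]
ee_rot: [-0.354, -3.121, 0.0]
ft_force: [1.3, 2.0, -1.1]
finger_gap: 0.011
```

```bash
python3 - <<'E'
from h import *
s,d=snap("w12"); f=s["ft_force"];print(s["tool_pos"],s["finger_gap"],f,"along +Y",f[0]*.2284+f[1]*.9736,s["moment"],s["clock"])
c=d["pixels"][60:270,150:370];c=np.clip(255*(c/255.)**.5,0,255).astype(np.uint8);cv2.imwrite("pics/w12g.png",cv2.resize(c,None,fx=2.8,fy=2.8,interpolation=cv2.INTER_CUBIC))
E
```

```text
[ 0.61273246 -0.16431862  0.09111466] 0.011000790280006698 [ 1.29272635  1.9714468  -1.11679335] along +Y 2.2146592985652154 [ 0.38400603 -0.36365785 -0.03893658] 18.0
```

View pics/w12g.png

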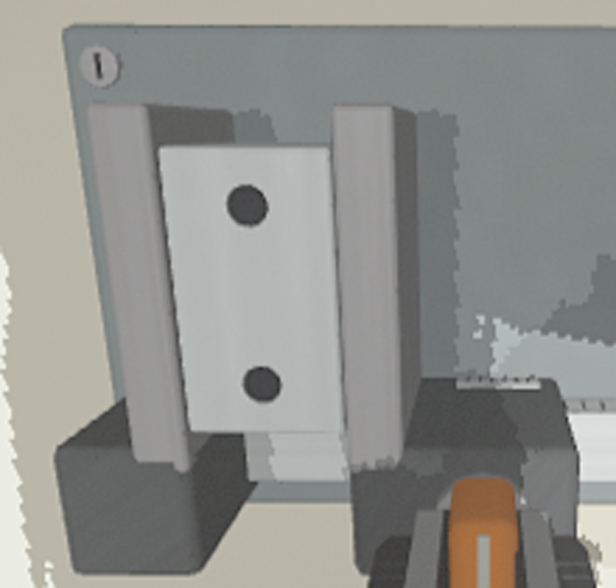

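jog_arm:
  plan:
    - [1,-0.01,-0.04,0,0]
    - [1,-0.02,-0.08,0,0]
    - [1,-0.02,-0.08,0,0]

```text
clock: 18.35
tool_pos: [0.6125, -0.165, 0.0911]
ee_rot: [-0.354, -3.121, -0.0]
ft_force: [1.8, 2.1, -3.2]
finger_gap: 0.0111
```

jog_arm:
  plan:
    - [1,-0.01,-0.04,0,0]
    - [1,-0.02,-0.08,0,0]
    - [1,-0.02,-0.08,0,0]

```text
clock: 18.65
tool_pos: [0.6125, -0.1651, 0.0911]
ee_rot: [0.354, 3.122, 0.002]
ft_force: [4.1, 5.2, -3.0]
finger_gap: 0.0113
```

```bash
python3 - <<'E'
from h import *
s,d=snap("w13"); f=s["ft_force"];print(s["tool_pos"],s["finger_gap"],f,"along +Y",f[0]*.2284+f[1]*.9736,s["moment"],s["clock"])
c=d["pixels"][60:270,150:370];c=np.clip(255*(c/255.)**.5,0,255).astype(np.uint8);cv2.imwrite("pics/w13g.png",cv2.resize(c,None,fx=2.8,fy=2.8,interpolation=cv2.INTER_CUBIC))
E
```

```text
[ 0.61249936 -0.16514389  0.09113104] 0.011321687053717128 [ 4.11618924  5.19496125 -3.01121403] along +Y 5.997951894109536 [ 1.14792507 -0.76820822 -0.0586041 ] 18.65
```

View pics/w13g.png

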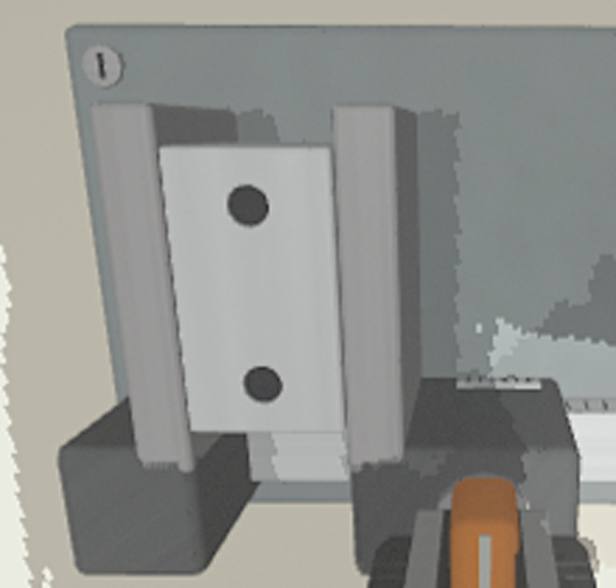

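jog_arm:
  plan:
    - [1,-0.01,-0.04,0,0]
    - [1,-0.01,-0.04,0,0]
    - [1,-0.01,-0.04,0,0]
    - [1,-0.01,-0.04,0,0]

```text
clock: 19.1
tool_pos: [0.6125, -0.1652, 0.0912]
ee_rot: [0.353, 3.121, 0.003]
ft_force: [3.0, 6.1, -3.6]
finger_gap: 0.0115
```

jog_arm:
  plan:
    - [1,0,0,0,-5]
    - [1,0,0,0,-10]
    - [1,0,0,0,-15]
    - [1,0,0,0,-20]
    - [1,0,0,0,-25]
    - [1,0,0,0,-30]

```text
clock: 19.7
tool_pos: [0.6126, -0.1654, 0.0912]
ee_rot: [1.154, 2.922, 0.002]
ft_force: [4.1, 6.7, -4.1]
finger_gap: 0.0111
```

jog_arm:
  plan:
    - [1,0,0,0,-5]
    - [1,0,0,0,-10]
    - [1,0,0,0,-15]
    - [1,0,0,0,-20]
    - [1,0,0,0,-25]
    - [1,0,0,0,-30]

```text
clock: 20.3
tool_pos: [0.6128, -0.1652, 0.0912]
ee_rot: [-1.871, -2.523, -0.003]
ft_force: [5.2, 6.6, -4.7]
finger_gap: 0.0112
```

jog_arm:
  plan:
    - [1,0,0,0,-5]
    - [1,0,0,0,-10]
    - [1,0,0,0,-15]
    - [1,0,0,0,-20]
    - [1,0,0,0,-25]
    - [1,0,0,0,-30]
    - [1,0,0,0,-31.5]
    - [1,0,0,0,-31.5]

```text
clock: 21.1
tool_pos: [0.613, -0.1651, 0.0912]
ee_rot: [-2.483, -1.924, -0.004]
ft_force: [5.1, 7.1, -4.4]
finger_gap: 0.011
```

```bash
python3 - <<'E'
from h import *
s,d=snap("w14"); f=s["ft_force"];print(s["tool_pos"],s["ee_rot"],s["finger_gap"],f,"along +Y",f[0]*.2284+f[1]*.9736,s["moment"],s["clock"])
c=d["pixels"];c=np.clip(255*(c/255.)**.5,0,255).astype(np.uint8);cv2.imwrite("pics/w14g.png",c)
E
```

```text
[ 0.61302664 -0.1650891   0.09120739] [-2.48284178 -1.92362804 -0.00374977] 0.010974418957391928 [ 5.09441789  7.12880873 -4.36494055] along +Y 8.104173230618642 [ 1.52939432 -1.3583595  -0.11439634] 21.1
```

View pics/w14g.png

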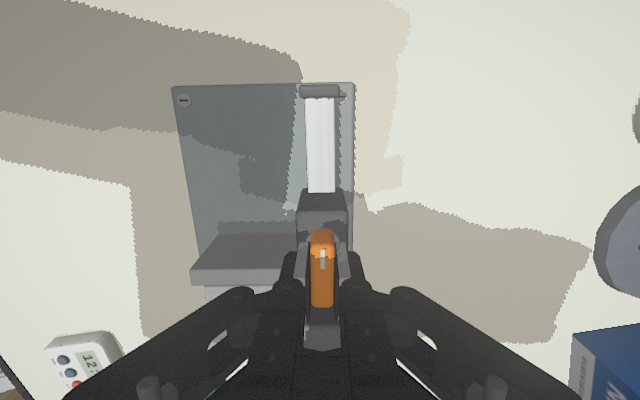

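jog_arm:
  plan:
    - [0.9,0,0,0,0]
    - [0.7,0,0,0,0]
    - [0.4,0,0,0,0]
    - [0.4,0,0,0,0]
    - [0.4,0,0,0,0]
    - [0.4,0,0,2,0]
    - [0.4,0,0,6,0]
    - [0.2,0,0,10,0]
    - [0,0,0,13,0]
    - [0,0,0,13,0]
    - [0,0,0,13,0]

```text
clock: 22.25
tool_pos: [0.6125, -0.1665, 0.2218]
ee_rot: [2.482, 1.923, 0.001]
ft_force: [-0.6, -0.4, 0.2]
finger_gap: 0.0851
```

```bash
python3 - <<'E'
from h import *
s,d=snap("w15"); f=s["ft_force"];print(s["tool_pos"],s["ee_rot"],s["finger_gap"],f,s["clock"])
c=d["pixels"];c=np.clip(255*(c/255.)**.5,0,255).astype(np.uint8);cv2.imwrite("pics/w15g.png",c)
E
```

```text
[ 0.61250609 -0.16651973  0.22179362] [2.48238478e+00 1.92345533e+00 7.12779642e-04] 0.08511819641645069 [-0.63056588 -0.38897708  0.21346312] 22.25
```

View pics/w15g.png

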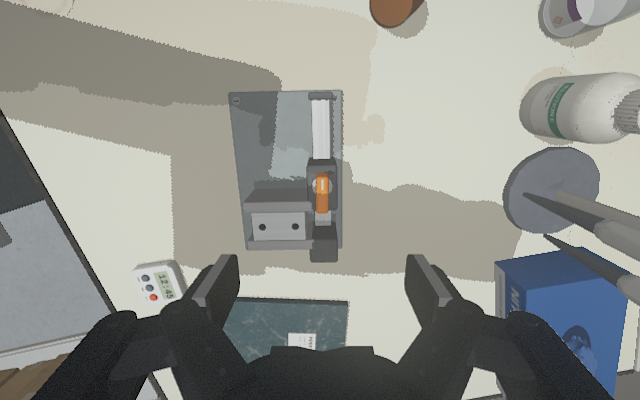

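jog_arm:
  plan:
    - [0,0,0,0,8]
    - [0,0,0,1,16]
    - [0,0,0,2,24]
    - [0,0,0,2,32]
    - [0,0,-1,2,40]
    - [0,0,-2,2,48]
    - [0,0,-3,2,56]
    - [0,0,-4,2,64]
    - [0,0,-4,2,72]
    - [0,0,-4,2,80]
    - [0,0,-4,2,88]
    - [0,0,-4,2,91.5]

```text
clock: 23.5
tool_pos: [0.6115, -0.206, 0.2394]
ee_rot: [-0.346, -3.12, -0.001]
ft_force: [-0.2, 0.1, -0.9]
finger_gap: 0.0853
```

```bash
python3 - <<'E'
from h import *
s,d=snap("w16"); snap("t16","top"); f=s["ft_force"];print(s["tool_pos"],s["ee_rot"],s["finger_gap"],f,s["clock"])
c=d["pixels"];c=np.clip(255*(c/255.)**.5,0,255).astype(np.uint8);cv2.imwrite("pics/w16g.png",c)
c=c[75:265,240:440];cv2.imwrite("pics/w16c.png",cv2.resize(c,None,fx=3,fy=3,interpolation=cv2.INTER_CUBIC))
E
```

```text
[ 0.61147766 -0.20601322  0.2394026 ] [-3.46113404e-01 -3.11952787e+00 -1.36141948e-03] 0.08525999136427272 [-0.16985444  0.05726301 -0.87766807] 23.5
```

View pics/w16g.png

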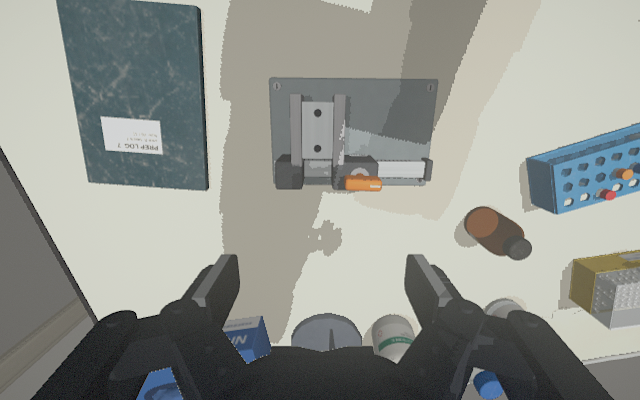

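View pics/w16c.png

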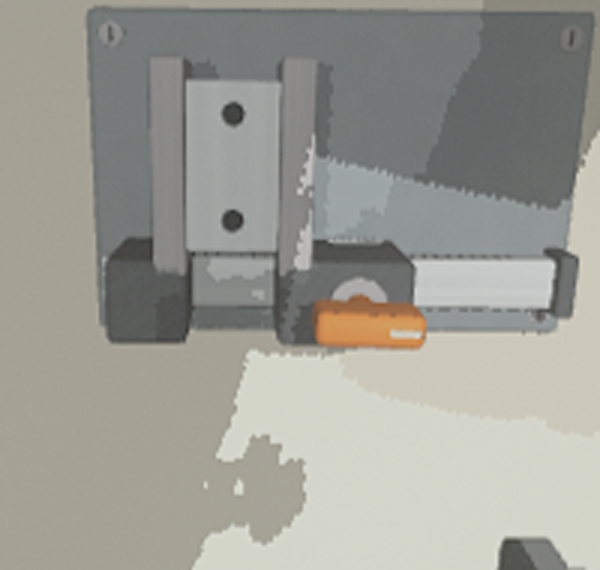

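View pics/t16.png

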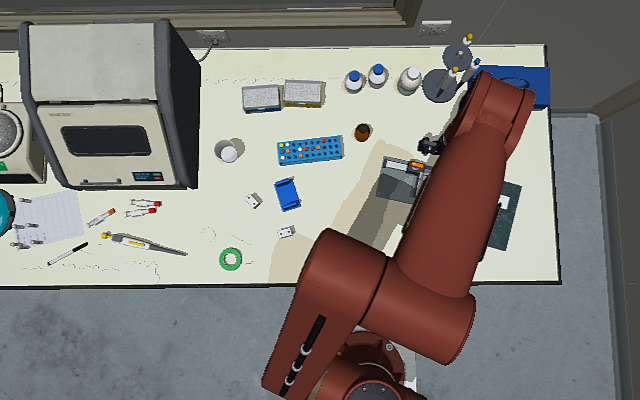

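```bash
python3 - <<'E'
from h import *
W=load("w16")
O=np.array([.567,-.1867]);a=np.radians(-13.2);X=np.array([np.cos(a),np.sin(a)]);Y=np.array([-X[1],X[0]])
Q={}
for n,p,z in [("dotN",(232.5,113),.064),("dotF",(232,220),.064),("fix tip",(184.5,60),.064),("fix root",(187,268),.064),("mov tip",(282,60),.064),("mov root",(279,268),.064),("lock L",(316,345),.102),("lock R",(425,346),.102),("lock L2",(318,305),.09),("lock R2",(424,308),.09),("cornL",(88,9),.008),("cornR",(593,13),.008)]:
    m=plane(W,(240+p[0]/3,75+p[1]/3),z)[:2]-O;Q[n]=np.array([m@X,m@Y]);print(n,Q[n].round(4))
f=lambda u,v:np.degrees(np.arctan2(*(Q[v]-Q[u])[::-1]))
print("block ang",f("dotN","dotF"),"fix",f("fix tip","fix root"),"mov",f("mov tip","mov root"),"lock",f("lock L","lock R"),"plate y",f("cornL","cornR"))
print("gap",Q["mov tip"][1]-Q["fix tip"][1],Q["mov root"][1]-Q["fix root"][1])
E
```

```text
dotN [-0.0271 -0.0137]
dotF [ 0.009  -0.0137]
fix tip [-0.0439 -0.0298]
fix root [ 0.0263 -0.0298]
mov tip [-0.0442  0.0028]
mov root [0.026  0.0032]
lock L [0.0439 0.0141]
lock R [0.0439 0.0494]
lock L2 [0.0334 0.0154]
lock R2 [0.0342 0.0508]
cornL [-0.0644 -0.0708]
cornR [-0.0646  0.1257]
block ang -0.05519396095352635 fix -0.018892239901205577 mov 0.35205793208891295 lock 89.92893284323333 plate y 90.05773061409678
gap 0.03259341483958461 0.033048144794486416
```

Everything agrees: the gap is 33 mm, the block stands at caliper (-9, -13.7) mm and is square, and the lock bar is at about 90° along the beam. I'm handing the job in.

```bash
python3 - <<'E'
from h import *
print(ctrl.close_job())
E
```

```text
the job is handed in; nothing more can be done
None
```

I handed the job in at about 23.5 s. The hand-in gave no verdict. By my last checks, the block is measured across its narrow width at about 33 mm, with the lock bar turned into place.

**What I did**
1. I took the largest block by its long sides out of the blue holder and stood it free on the bare bench.
2. I took it again by its ends and stood it between the jaws near the beam.
3. I closed the sliding jaw by the unlocked bar until the force along the beam was about 6.6 N. Less the jaw's own friction, that is about 5 N on the block.
4. I turned the orange bar about 91° clockwise, then let go and backed off.

**Last checks, from one close wrist-camera picture**

| Check | Measured |
|---|---|
| Gap between the jaws | 32.6 mm at the tip, 33.0 mm at the root |
| Finger opening when the block was first gripped | 32.5–32.8 mm |
| Block centre in the caliper frame | x about -9 mm, y about -13.7 mm |
| Block turn from square | about 0.05° |
| Jaw tilt | about 0.35° (0.006 rad) |
| Lock bar | lies along the beam, 89.9° from the caliper x axis |

Everything within view stood where it was. At the end the gripper was clear, with its force reading near zero.

**Disagreements and limits**
- **Force while locking:** the force along the beam rose to about 8 N as the bar turned. That is well under the limit.
- **Caliper position:** my estimates from different views and plate corners differed by 2–3 mm. The measurements relative to the jaws agreed to about 1 mm.
- **Detent:** I judged the snap from the bar's angle in the picture; I did not measure it directly.

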